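# Close the dust-filter box with its quarter-turn stud

## Task

Put the loose metal cover flat on the opening of the dust-filter box and lock it: turn its winged stud under light pressure until the cross pin drops into the hidden slot, push it in against the spring, turn it a quarter turn clockwise (seen from above) and let it spring back into its catch. Work gently, so as not to bend the catch, let go at the end, and leave the mallet, jar, gouge and carving alone.

Things in the scene. Friction and masses are not known exactly. Their poses are not given: they have to be found in the camera images.
- housing: Dust-filter box, fixed on the bench: grey steel, 220 (x) x 180 (y) x 90 mm high, origin at the centre of its underside, z up. Black hose spigot on its +x side, louvres on its -x side. In its flat top is a central opening, 129 (x) x 99 (y) mm. Over 35 N between the cover with its stud and the box with its catch bends the catch.
- opening (a point): Centre of the opening, on the plane of the box's top face; axes as the box's. The cover is fully home when its plate lies on the top face: the cover's origin is then 10 mm below this point.
- catch (a point): Point on the box's centre line, 10 mm below its top face; axes as the box's. Here lies the top of the catch: a 48 mm square steel plate, 3 mm thick, with a slot 42 x 8 mm. The slot runs along the box's x axis only to within 0.65 rad either way: this angle is not measured (visible until covered). Pressed down, the catch gives 1 mm per 3 N (after 3 N), at most 6 mm, then is solid.
- cover: Loose cover, 0.28 to 0.46 kg, flat on the bench: aluminium plate 150 (x) x 120 (y) x 4 mm with a skirt below, 126 x 96 mm outside and 10 mm deep, that drops into the opening (1.5 mm play each side). Origin: centre of the skirt's lower edge, z up; plate's top at z = 14 mm. Its long side goes along the box's x axis, either way round. The winged stud is captive in its centre.
- stud_grip (a point): Point on the stud's axis in its wing, to pinch. Wing: dark upright plate 42 mm long (point x), 10 mm thick (point y), 30 mm high, from 23 mm below this point to 7 mm above. Stud out: this point is 54 mm above the cover's origin, 40 mm above its plate. It goes down 16 mm with the stud: keep fingertips at most 22 mm below this point. The cover can be carried by it.
- stud_pin (a point): Centre of the stud's cross pin, on the stud's axis under the plate: a flat bar 36 mm long (point x, along the wing), 4.8 mm wide, 4.4 mm high; shaft 5.5 mm thick. With the cover home the pin meets the catch at stud_push 0.003 unless it lies along the slot within about 5 degrees; through the slot it goes on down freely. From 0.0135 it can be turned below the catch's ledge.
- stud_push (a joint): How far the stud is pushed in, m: 0 out, 0.016 right in. A spring pushes it out with 2 N plus 0.5 N per mm. After the quarter turn and on letting go, the spring lifts the pin 3 mm into a notch, where it stays at about 0.010: locked. Not turned far enough it stays at 0.013 under the ledge; not turned at all it springs back to 0.
- stud_turn (a joint): Angle of the stud (wing and pin) to the cover's x axis, rad, growing counterclockwise seen from above; starts within 0.4 either way; slight friction (0.04 N m). In the catch, stops let the pin turn only clockwise (falling) from the slot, and end the turn about 6 degrees beyond the quarter turn.
- mallet: Bystander: carver's wooden mallet standing on its head, 88 mm across, 230 mm high, origin under its centre.
- jar: Bystander: amber wax jar, 70 mm across, 85 mm high, origin under its centre.
- gouge: Bystander: carving gouge with a wooden handle lying on the bench, 220 mm long.
- carving: Bystander: small carved wooden head on a 70 mm square block, 131 mm high, origin under its centre.
Things that resemble listed ones, but are neither listed nor needed, are in the scene too. Several things look just like the cover: the one meant starts farthest to the robot's left.

How it is judged:
On the way, in this order (a step that is already met when the one before it is completed fails the run):
1. the cover lies home on the box, its stud not yet pushed right in (horizontal distance between cover and opening below 0.004 m and z of cover in the frame of opening between -0.012 and -0.008 m and angle between cover's own z axis and vertical below 0.03 rad and value of joint stud_push below 0.012 m), for 0.1 s.
2. with the cover home, the stud is pushed in through the slot (horizontal distance between cover and opening below 0.004 m and z of cover in the frame of opening between -0.012 and -0.008 m and angle between cover's own z axis and vertical below 0.03 rad and value of joint stud_push above 0.0128 m), for 0.1 s.
At the end, for the whole second after the job is handed in: The cover lies home on the box (centre within 4 mm, height within 2 mm, flat within 0.03 rad), at rest, and the stud, let go, is caught in the locked notch: pushed in between 8.5 and 11.8 mm (a stud that is not locked springs out to 0, or sticks at 13 mm under the ledge) (horizontal distance between cover and opening below 0.004 m and z of cover in the frame of opening between -0.012 and -0.008 m and angle between cover's own z axis and vertical below 0.03 rad and value of joint stud_push between 0.0085 and 0.0118 m and linear speed of cover below 0.01 m/s); the robot touches nothing.
It fails at once if the catch is bent: more than 35 N between the cover with its stud and the box (contact force between cover and housing above 35 N).
It fails at once if a bystander is moved by more than 20 mm (distance of any of mallet, jar, gouge, carving from where it was at the start of the episode above 0.02 m).
It also fails if it takes over 72 s, if anything falls off the work surface, if the arm or the gripper's body presses on something with over 40 N, if the wrist force passes 120 N, or if a joint passes its speed limit or range.

## Robot

A 6-joint arm with a two-finger parallel gripper is mounted at the origin on the work surface. World frame = base frame: x ahead of the robot, y to its left, z up, the work surface at z = 0. Lengths are in m, angles in rad, forces in N, time in s.
With the tool pointing down it reaches from about 0.425 to 1.125 m from the base axis. Payload 14.9 kg.
Tool frame: the origin (TCP) lies on the centre line of the jaws, within the pads' length; the fingertips stand 22 mm ahead of it and the grasp point (between the pads) lies 3 mm ahead of it; z points along the fingers, y is the line along which they close (so a half turn about z gives the same grasp; the last joint's range is limited). The gripper opens to 91 mm and grips with 3 to 60 N. Pads are 32 mm wide; open, the fingers measure 118 mm over their backs; the gripper's body (76 mm by 178 mm) begins 60 mm behind the grasp point.
Start: joints at [1.13, 0.379, 1.734, -0, 1.028, -0.033], TCP at [0.278, 0.643, 0.236] pointing down, gripper open.
Joint ranges: [-2.77, 2.77], [-0.74, 2.19], [0, 2.66], [-1.06, 4.2], [0.31, 2.87], [-3.08, 3.08]. Speed limits (rad/s): [1.89, 1.89, 2.39, 3.14, 3.14, 3.14].

## Interface

Orientations are given as a unit quaternion [w, x, y, z].
In Python, from rig import telemetry, read_camera, arm gives the robot as it stands.
- The arm moves only by the tool apply_moves, never from a script. Its argument "deltas" is a list of rows, each an object with "grip": the opening, from -1 (shut) to 1 (fully open); "travel": the shift along the tool's x, y, z in units of 40 mm (1.0 is 40 mm), a list of three; "twist": the turn about the tool's z in degrees. In form: [{"grip": grip, "travel": [tx, ty, tz], "twist": twist}, ...]. A call has 1 to 5 rows; each row is the pose to reach, as a shift and turn from the pose commanded when the call began, along the tool's axes at that moment; what a row does not reach only later rows make up. A row lasts 1/12 s, in which the tool goes at most 41.7 mm and 7.16 degrees, less where a joint would pass 70% of its speed; a pose out of reach is approached as far as the arm can. A call with a gripper value outside its range is refused whole. The fingers move at their own pace and stop on an object; the grip force is fixed at half the most. Time passes only in rows, so rows that repeat a pose let the fingers close. It gives the time, the measured TCP pose, the force, the opening and the grip force at its end, in the units of the state.
- telemetry.get_state(): the state, without advancing time (a new reading comes with each control period).
- read_camera(name): name is "scene" or "top" or "wrist"; returns a dict with "pixels" (384x512x3 uint8, red, green, blue), "K" (3x3 intrinsics, pixels), "R" (3x3) and "t" (3): a world point X has camera coordinates R X + t. Camera axes: x right, y down, z forward; pixel columns grow to the right and rows downward; lengths in m; the calibration is good to about 2 mm. A picture is of the moment at which its call begins. There is no depth.
- arm.job_done(): hands the job in; it is judged then, once.
The state is a dict: "t": time; "qpos": joint angles; "dq": joint speeds; "joint_torque": joint torques, N m; "tool_pos": TCP position; "tool_rot": TCP orientation; "ft_force": force on the tool from outside, world axes, zero at the start; "ft_torque": the same for the moment, N m; "opening": finger opening in m; "grasp_force": force on a finger pad.
Only numpy, scipy, OpenCV 4.12 (cv2) and the standard library are available. Lean on these libraries where they do the work, as an engineer would, in place of code of your own. Each camera call takes 0.05 s, during which the arm holds its last target. There are 200 camera calls.

## Working session

There is one attempt and no reset: what is moved stays moved. The work goes in short steps, Python scripts to look and compute and a tool call to move; the robot and the scene stay as the last step left them, time stands still between calls to the robot, and variables do not carry over. Pictures are saved under pics/ and viewed, at most 10 in all, crops included, and the job is handed in when it is done.

Besides the shell and the picture viewer there is one more tool, called after ">>>" by a JSON object that holds its "fn" and its "kwargs". apply_moves: Moves the arm, as the interface text tells. Its arguments: {"type":"object","properties":{"deltas":{"type":"array"}},"required":["deltas"]}

```bash
ls; mkdir -p pics
cat > h.py <<'E'
import numpy as np,cv2
from rig import telemetry, read_camera, arm
def cam(n):
    c=read_camera(n); c={k:np.array(v) for k,v in c.items()}; return c
def proj(c,X):
    p=c['K']@(c['R']@np.array(X,float)+c['t']); return p[:2]/p[2]
def ray(c,uv,z):
    d=c['R'].T@np.linalg.inv(c['K'])@np.array([uv[0],uv[1],1.]); o=-c['R'].T@c['t']
    return o+d*(z-o[2])/d[2]
def save(c,n): 
    cv2.imwrite('pics/'+n,c['pixels'][:,:,::-1])
E
python3 - <<'E'
from h import *
import pickle
a=cam('top');b=cam('scene')
pickle.dump((a,b),open('c0.pkl','wb'))
im=np.hstack([a['pixels'],b['pixels']])[:,:,::-1]
save(a,'top0.png');save(b,'scene0.png')
for c in (a,b): print(-c['R'].T@c['t'],c['R'][2],c['K'][0,0])
s=telemetry.get_state();print(s)
E
```

```text
pics
[ 0.31103332 -0.10434975  1.55031688] [ 1.37895132e-01 -9.66894588e-04 -9.90446363e-01] 469.2380169292196
[1.50248065 0.91194657 1.19580194] [-0.54425673 -0.56235173 -0.62253124] 466.2905950739241
{'t': 0.1, 'qpos': array([ 1.12967507e+00,  3.79357788e-01,  1.73471927e+00,  2.71029347e-05,
        1.02850139e+00, -3.33061055e-02]), 'dq': array([ 0.00129339, -0.00118186, -0.00068763, -0.00027537, -0.00160319,
       -0.00031267]), 'joint_torque': array([-7.29208550e-04, -7.65034819e+01, -4.35287189e+01,  6.51974604e-02,
        3.99497431e-02, -2.18366999e-06]), 'tool_pos': array([0.27748473, 0.64228944, 0.23535421]), 'tool_rot': array([-1.27108021e-04,  2.02504316e-01,  9.79281246e-01, -4.76370536e-04]), 'ft_force': array([-0.72515842, -0.73152104,  0.36554952]), 'ft_torque': array([-0.01116005, -0.01188719,  0.00900014]), 'grasp_force': 0.0, 'opening': 0.09126972318238084}
```

View pics/top0.png

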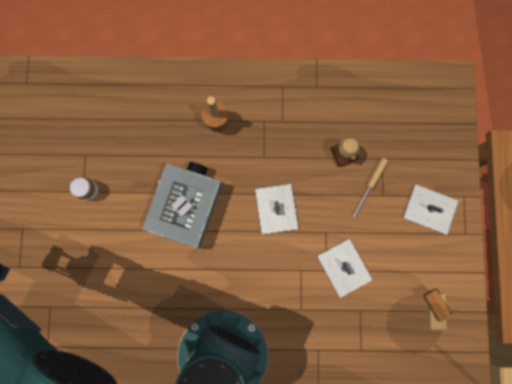

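View pics/scene0.png

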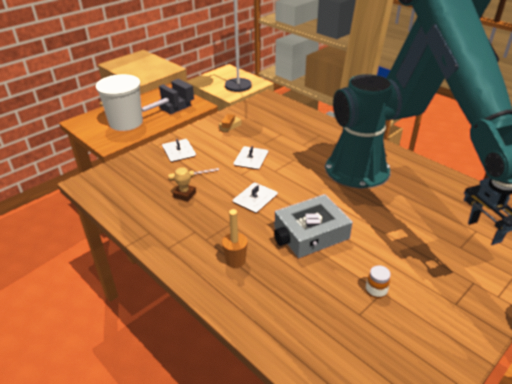

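Top view: three cover look-alikes at about (277,208), (345,267) and (432,209). The one farthest left (+y) is (277,208). The box is at (182,205) with its spigot at (198,168), mallet (213,112), jar (84,188), carving (346,150), gouge (370,187).

Run:
```python
from h import *
import pickle
a,b=pickle.load(open('c0.pkl','rb'))
im=a['pixels']; hsv=cv2.cvtColor(im,cv2.COLOR_RGB2HSV)
m=((hsv[...,1]<50)&(hsv[...,2]>170)).astype(np.uint8)
def rects(m,z,amin):
    for c in cv2.findContours(m,cv2.RETR_EXTERNAL,cv2.CHAIN_APPROX_NONE)[0]:
        if cv2.contourArea(c)<amin: continue
        P=np.array([ray(a,p[0],z)[:2] for p in c])*1000
        r=cv2.minAreaRect(P.astype(np.float32)); x=cv2.boxPoints(r)
        e=x[1]-x[0]; f=x[2]-x[1]; L=e if np.linalg.norm(e)>np.linalg.norm(f) else f
        print(c.mean(0).round(),np.round(r[0],1),np.round(r[1],1),'long dir deg',round(np.degrees(np.arctan2(L[1],L[0])),2))
rects(m,0.014,600)
print('box')
m=((hsv[...,0]>80)&(hsv[...,0]<125)&(hsv[...,2]>90)&(hsv[...,1]<90)).astype(np.uint8); m[:, :130]=0; m[:,240:]=0
m=cv2.morphologyEx(m,cv2.MORPH_OPEN,np.ones((5,5)))
rects(m,0.09,1000)
k=im[150:260,130:310,::-1]; k=cv2.resize(k,None,fx=4.4,fy=4.4,interpolation=cv2.INTER_CUBIC)
cv2.imwrite('pics/crop1.png',k)
```

```text
[[344. 268.]] [ 280.9 -388.2] [150.9 121. ] long dir deg 28.71
[[431. 209.]] [ 475.7 -675.4] [150.  120.5] long dir deg 69.15
[[276. 208.]] [ 470.5 -166.7] [151.4 120.8] long dir deg 9.23
box
```

View pics/crop1.png

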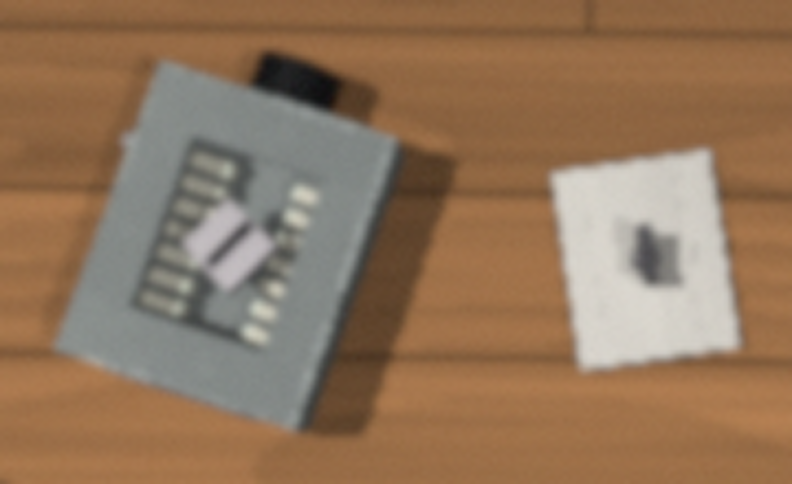

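The target plate is at crop (645,260) with its wing at its centre. The catch's slot at crop (230,245) runs from lower left to upper right. I'll approach for wrist views.

```bash
cat >> h.py <<'E'
from scipy.spatial.transform import Rotation as Ro
def pose():
    s=telemetry.get_state(); q=s['tool_rot']; return np.array(s['tool_pos']),Ro.from_quat([q[1],q[2],q[3],q[0]]).as_matrix(),s
def yaw(): 
    R=pose()[1]; return np.degrees(np.arctan2(R[1,0],R[0,0]))
def move(X,yw=None,p=None,y0=None):
    """print travel/twist from current measured (or given) pose"""
    P,R,s=pose(); P=P if p is None else np.array(p)
    y0=yaw() if y0 is None else y0
    d=R.T@(np.array(X)-P)/0.04
    print('travel',d.round(3),'rows',round(np.linalg.norm(d)*.96,1),'twist',None if yw is None else round((-(yw-y0)+180)%360-180,2))
E
python3 - <<'E'
from h import *
import pickle
a,b=pickle.load(open('c0.pkl','rb'))
B=ray(a,(182.3,205.7),.08);C=ray(a,(276.5,207.5),.04);print(B,C,yaw())
for n,X in (('jar',(84,188)),('mallet',(213,112))): print(n,ray(a,X,.08))
w=cam('wrist');P,R,s=pose();o=-w['R'].T@w['t'];print('cam in tool',R.T@(o-P),'\n',w['R']@R,w['K'])
move([B[0]-.05,B[1],.33],180)
E
```

```text
[0.46856508 0.13173041 0.08      ] [ 0.47096307 -0.16663162  0.04      ] 156.63310961046528
jar [0.52080842 0.4445539  0.08      ]
mallet [0.77496044 0.0429878  0.08      ]
cam in tool [ 8.56840654e-02  3.68076593e-05 -1.49337719e-01] 
 [[ 2.90848675e-04  9.99999683e-01  7.41818069e-04]
 [-9.54791641e-01  4.98224318e-04 -2.97275419e-01]
 [-2.97275694e-01 -6.21819529e-04  9.54791483e-01]] [[283.08245215   0.         250.12788178]
 [  0.         283.08245215 191.00896234]
 [  0.           0.           1.        ]]
travel [ -8.3   -10.321  -2.355] rows 12.9 twist -23.37
```

>>> {"fn": "apply_moves", "kwargs": {"deltas": [{"grip": 1,"travel": [-0.56,-0.69,-0.16],"twist": 0},{"grip": 1,"travel": [-1.12,-1.38,-0.32],"twist": 0},{"grip": 1,"travel": [-1.68,-2.07,-0.48],"twist": 0},{"grip": 1,"travel": [-2.24,-2.76,-0.64],"twist": 0},{"grip": 1,"travel": [-2.8,-3.45,-0.8],"twist": 0}]}}

```text
t: 0.57
tool_pos: [0.3257, 0.4698, 0.2679]
tool_rot: [-0.0, 0.202, 0.979, -0.0]
ft_force: [0.8, 0.0, 0.7]
opening: 0.0911
grasp_force: 0.0
```

>>> {"fn": "apply_moves", "kwargs": {"deltas": [{"grip": 1,"travel": [-0.56,-0.69,-0.16],"twist": 0},{"grip": 1,"travel": [-1.12,-1.38,-0.32],"twist": 0},{"grip": 1,"travel": [-1.68,-2.07,-0.48],"twist": 0},{"grip": 1,"travel": [-2.24,-2.76,-0.64],"twist": 0},{"grip": 1,"travel": [-2.8,-3.45,-0.8],"twist": 0}]}}

```text
t: 0.98
tool_pos: [0.3737, 0.2987, 0.3001]
tool_rot: [0.0, 0.202, 0.979, -0.0]
ft_force: [-0.2, 0.3, 0.0]
opening: 0.0909
grasp_force: 0.0
```

>>> {"fn": "apply_moves", "kwargs": {"deltas": [{"grip": 1,"travel": [-0.56,-0.69,-0.16],"twist": -6},{"grip": 1,"travel": [-1.12,-1.38,-0.32],"twist": -12},{"grip": 1,"travel": [-1.68,-2.07,-0.48],"twist": -18},{"grip": 1,"travel": [-2.24,-2.76,-0.64],"twist": -23.4},{"grip": 1,"travel": [-2.7,-3.42,-0.75],"twist": -23.4}]}}

```text
t: 1.4
tool_pos: [0.419, 0.1302, 0.3306]
tool_rot: [0.0, -0.003, 1.0, 0.0]
ft_force: [1.3, 0.4, -0.3]
opening: 0.0911
grasp_force: 0.0
```

>>> {"fn": "apply_moves", "kwargs": {"deltas": [{"grip": 1,"travel": [0,0,0],"twist": 0},{"grip": 1,"travel": [0,0,0],"twist": 0},{"grip": 1,"travel": [0,0,0],"twist": 0}]}}

```text
t: 1.65
tool_pos: [0.4185, 0.1322, 0.3298]
tool_rot: [-0.0, 0.0, 1.0, 0.0]
ft_force: [0.1, 0.2, -0.3]
opening: 0.091
grasp_force: 0.0
```

Run:
```python
from h import *
import pickle
P,R,s=pose();print(P,yaw(),s['qpos'],s['t'])
w=cam('wrist');pickle.dump(w,open('wb.pkl','wb'));save(w,'wbox.png')
```

```text
[0.41853149 0.13215685 0.32976079] 179.97927577919216 [ 2.52633297e-01 -1.75705327e-01  2.16621808e+00  2.13103327e-04
  1.15129415e+00 -1.31788813e+00] 1.65
```

View pics/wbox.png

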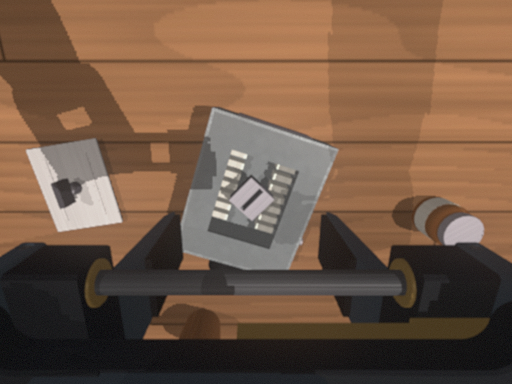

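The wrist view shows the box top with corners (212,107), (337,149), (181,250), its catch plate at (252,199) and the slot through it; the cover is at (75,185) on the left.

Run:
```python
from h import *
import pickle
w=pickle.load(open('wb.pkl','rb')); im=w['pixels']; hsv=cv2.cvtColor(im,cv2.COLOR_RGB2HSV)
for p in [(252,199),(245,188),(225,130),(300,160),(210,108),(200,240),(235,160),(275,240),(330,160),(240,222)]: print(p,im[p[1],p[0]],hsv[p[1],p[0]])
k=cv2.resize(im[95:285,165:350,::-1],None,fx=3.1,fy=3.1,interpolation=cv2.INTER_CUBIC);cv2.imwrite('pics/crop2.png',k)
```

```text
(252, 199) [62 60 59] [10 12 62]
(245, 188) [193 183 186] [171  13 193]
(225, 130) [138 136 135] [ 10   6 138]
(300, 160) [147 145 143] [ 15   7 147]
(210, 108) [109  81  60] [ 13 115 109]
(200, 240) [133 133 132] [ 30   2 133]
(235, 160) [154 148 138] [ 19  26 154]
(275, 240) [122 123 122] [ 60   2 123]
(330, 160) [145 144 142] [ 20   5 145]
(240, 222) [141 141 140] [ 30   2 141]
```

View pics/crop2.png

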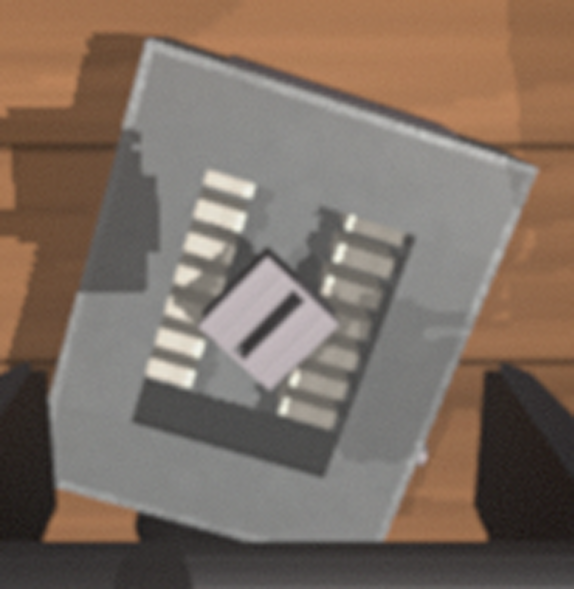

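```bash
cat > box.py <<'E'
from h import *
import pickle
w=pickle.load(open('wb.pkl','rb')); im=w['pixels']; hsv=cv2.cvtColor(im,cv2.COLOR_RGB2HSV)
S=cv2.GaussianBlur(im,(3,3),0).astype(int); sat=S.max(2)-S.min(2)
grey=((sat<22)&(S.max(2)>75)).astype(float)
o=np.array([165,95]);s=3.1
def edge(p,q,name):
    p=np.array(p)/s+o;q=np.array(q)/s+o;d=(q-p)/np.linalg.norm(q-p);n=np.array([-d[1],d[0]])
    c=np.array([264,322])/s+o
    if n@(c-p)>0:n=-n
    pts=[]
    r=np.arange(-6,6,.25)
    for f in np.linspace(.03,.97,40):
        l=(p+f*(q-p)+r[:,None]*n).astype(np.float32)
        g=cv2.remap(grey.astype(np.float32),l[None,:,0],l[None,:,1],cv2.INTER_LINEAR)[0]
        k=np.where((g[:-1]>=.5)&(g[1:]<.5))[0]
        if len(k): pts.append(p+f*(q-p)+n*r[k[-1]])
    W=np.array([ray(w,x,.09)[:2] for x in pts])
    for _ in range(4):
        vx,vy,x0,y0=cv2.fitLine((W*1000).astype(np.float32),cv2.DIST_HUBER,0,.1,.1).ravel()
        e=abs((W[:,0]*1000-x0)*vy-(W[:,1]*1000-y0)*vx); W=W[e<max(1.5,np.median(e)*2.5)]
    print(name,len(W),np.degrees(np.arctan2(vy,vx)).round(2),x0.round(1),y0.round(1))
    return np.array([x0,y0]),np.array([vx,vy])
E1=edge((140,70),(85,270),'left(-y)');E2=edge((530,190),(395,515),'right(+y)');E3=edge((150,40),(530,165),'near(-x)');E4=edge((75,492),(370,540),'far(+x)')
for yw in (-17,-18,-19,-20):
    u=np.array([np.cos(np.radians(yw)),np.sin(np.radians(yw))]);v=np.array([-u[1],u[0]])
    a1,a2=v@E1[0],v@E2[0];b1,b2=u@E3[0],u@E4[0]
    print(yw,'width',a2-a1,'len',b2-b1,'c',(u*(b1+b2)/2+v*(a1+a2)/2))
pink=((S[...,0]-S[...,1]>5)&(S.min(2)>140)&(sat<25)).astype(np.uint8)
pink=cv2.morphologyEx(pink,cv2.MORPH_OPEN,np.ones((3,3)));pink[:150]=0;pink[240:]=0;pink[:,:225]=0;pink[:,280:]=0
c=max(cv2.findContours(pink,cv2.RETR_EXTERNAL,cv2.CHAIN_APPROX_NONE)[0],key=cv2.contourArea)
r=cv2.minAreaRect(np.array([ray(w,p[0],.08)[:2]*1000 for p in c]).astype(np.float32));print('catch',r)
m=np.zeros_like(pink);cv2.drawContours(m,[cv2.convexHull(c)],-1,1,-1);m=cv2.erode(m,np.ones((5,5)))
sl=((S.max(2)<120)&(m>0)).astype(np.uint8)
c=max(cv2.findContours(sl,cv2.RETR_EXTERNAL,cv2.CHAIN_APPROX_NONE)[0],key=cv2.contourArea)
P=np.array([ray(w,p[0],.08)[:2]*1000 for p in c]).astype(np.float32)
print('slot',cv2.minAreaRect(P)); v=cv2.fitLine(P,cv2.DIST_L2,0,.1,.1).ravel();print(np.degrees(np.arctan2(v[1],v[0])))
E
python3 box.py
```

```text
left(-y) 40 -17.59 396.0 63.8
right(+y) 38 -17.89 472.0 227.6
near(-x) 32 70.88 368.2 185.5
far(+x) 33 79.09 575.3 113.9
-17 width 178.88307138772157 len 219.00881580539362 c [467.39306483 135.4407965 ]
-18 width 179.2885335632803 len 219.11320136570794 c [466.95762594 134.9408225 ]
-19 width 179.63938271470877 len 219.15084292228897 c [466.50500347 134.45634966]
-20 width 179.93551196995648 len 219.12172900915408 c [466.03574887 133.98796824]
catch ((481.028564453125, 145.10595703125), (22.39113426208496, 48.08066177368164), 48.2109260559082)Traceback (most recent call last):
  File "box.py", line 35, in <module>
    c=max(cv2.findContours(sl,cv2.RETR_EXTERNAL,cv2.CHAIN_APPROX_NONE)[0],key=cv2.contourArea)
ValueError: max() iterable argument is empty
```

```bash
sed -i "s/^c=max(cv2.findContours(pink/pink=cv2.morphologyEx(pink,cv2.MORPH_CLOSE,cv2.getStructuringElement(cv2.MORPH_ELLIPSE,(11,11)))\n&/" box.py; python3 box.py | tail -3
python3 - <<'E'
from h import *
import pickle
w=pickle.load(open('wb.pkl','rb'))
o=np.array([165,95])
for p,q in (((242,354),(301,296)),): 
    a,b=[ray(w,np.array(x)/3.1+o,.08) for x in (p,q)]; print(a,b,(a+b)/2,np.degrees(np.arctan2(*(b-a)[[1,0]])),np.linalg.norm(a-b))
print([ray(w,np.array(x)/3.1+o,.08)[:2].round(4) for x in ((266,250),(340,325),(268,392),(198,326))])
# opening corners at .09 / cover
print([ray(w,np.array(x)/3.1+o,.09)[:2].round(4) for x in ((132,422),(325,476),(412,237),(207,168))])
# view cover next
move([.42,-.17,.26],p=None)
E
```

```text
catch ((476.32073974609375, 133.40866088867188), (79.78974914550781, 73.70348358154297), 76.0751724243164)
slot ((470.1454772949219, 133.95091247558594), (5.463269233703613, 39.1479377746582), 46.693843841552734)
-43.24153
[0.48582264 0.12181006 0.08      ] [0.45631323 0.15012334 0.08      ] [0.47106793 0.1359667  0.08      ] 136.18506465495847 0.040895563198535385
[array([0.4338, 0.1334]), array([0.4709, 0.1691]), array([0.5058, 0.1345]), array([0.4714, 0.1007])]
[array([0.5173, 0.0684]), array([0.5466, 0.1627]), array([0.4251, 0.1998]), array([0.3937, 0.1072])]
travel [-0.035 -7.564  1.741] rows 7.5 twist None
```

>>> {"fn": "apply_moves", "kwargs": {"deltas": [{"grip": 1,"travel": [0,-0.8,0],"twist": 0},{"grip": 1,"travel": [0,-1.6,0.2],"twist": 0},{"grip": 1,"travel": [0,-2.4,0.4],"twist": 0},{"grip": 1,"travel": [0,-3.2,0.6],"twist": 0},{"grip": 1,"travel": [0,-4.0,0.8],"twist": 0}]}}

```text
t: 2.12
tool_pos: [0.4186, -0.0282, 0.2975]
tool_rot: [-0.0, -0.001, 1.0, 0.0]
ft_force: [0.9, -0.1, -0.0]
opening: 0.0915
grasp_force: 0.0
```

>>> {"fn": "apply_moves", "kwargs": {"deltas": [{"grip": 1,"travel": [0,-0.9,0.2],"twist": 0},{"grip": 1,"travel": [0,-1.8,0.4],"twist": 0},{"grip": 1,"travel": [0,-2.7,0.6],"twist": 0},{"grip": 1,"travel": [0,-3.5,0.8],"twist": 0},{"grip": 1,"travel": [0,-3.5,0.8],"twist": 0}]}}

```text
t: 2.53
tool_pos: [0.4188, -0.1706, 0.2645]
tool_rot: [-0.001, 0.0, 1.0, 0.0]
ft_force: [-0.5, 1.2, -0.4]
opening: 0.091
grasp_force: 0.0
```

>>> {"fn": "apply_moves", "kwargs": {"deltas": [{"grip": 1,"travel": [0,0,0],"twist": 0},{"grip": 1,"travel": [0,0,0],"twist": 0}]}}

```text
t: 2.7
tool_pos: [0.419, -0.167, 0.2657]
tool_rot: [-0.0, -0.001, 1.0, 0.0]
ft_force: [0.3, -0.6, -1.0]
opening: 0.0914
grasp_force: 0.0
```

Run:
```python
from h import *
import pickle
P,R,s=pose();print(P,yaw(),s['t'])
w=cam('wrist');pickle.dump(w,open('wc.pkl','wb'))
im=w['pixels']
print(proj(w,[.471,-.167,.014]))
u,v=proj(w,[.471,-.167,.014]).astype(int)
x0,y0=max(u-100,0),max(v-95,0)
k=cv2.resize(im[y0:v+95,x0:u+100,::-1],None,fx=3,fy=3,interpolation=cv2.INTER_CUBIC);cv2.imwrite('pics/crop3.png',k);print(x0,y0)
```

```text
[ 0.4190453  -0.16695793  0.26571038] -179.92353008607972 2.7
[249.78525025 199.21445225]
149 104
```

View pics/crop3.png

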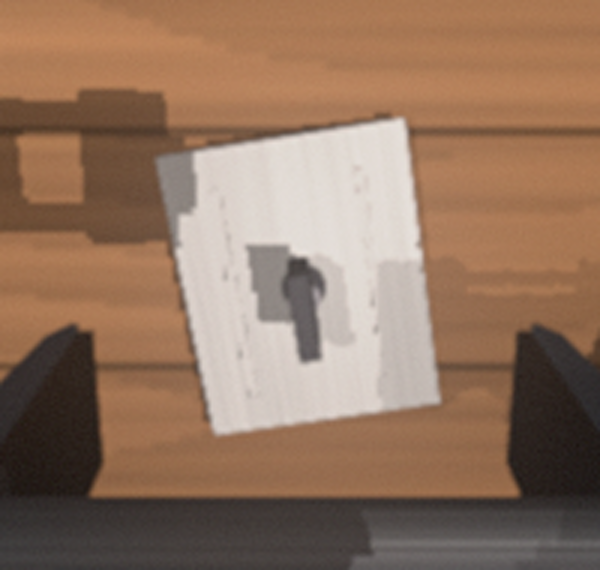

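The close crop shows the chosen cover: plate corners at crop (155,157), (405,117), (440,402), (215,436), with the wing top running from about (300,272) to (309,361).

```bash
cat > cov.py <<'E'
from h import *
import pickle
w=pickle.load(open('wc.pkl','rb')); im=w['pixels']; S=cv2.GaussianBlur(im,(3,3),0).astype(int); sat=S.max(2)-S.min(2)
m=((sat<35)&(S.max(2)>95)).astype(np.uint8); m[:135]=0;m[256:]=0;m[:,:190]=0;m[:,310:]=0
m=cv2.morphologyEx(m,cv2.MORPH_CLOSE,np.ones((15,15)))
c=max(cv2.findContours(m,cv2.RETR_EXTERNAL,cv2.CHAIN_APPROX_NONE)[0],key=cv2.contourArea)
r=cv2.minAreaRect(np.array([ray(w,p[0],.0135)[:2]*1000 for p in c]).astype(np.float32));print('plate',r)
C=np.array([ray(w,np.array(x)/3+[149,104],.014) for x in ((155,157),(405,117),(440,402),(215,436))]);print('corner mean',C.mean(0)[:2], np.degrees(np.arctan2(*(C[3]-C[0])[[1,0]])),np.degrees(np.arctan2(*(C[2]-C[1])[[1,0]])))
d=((S.max(2)<95)&(sat<25)).astype(np.uint8);d[:185]=0;d[228:]=0;d[:,:238]=0;d[:,:][:,262:]=0
c=max(cv2.findContours(d,cv2.RETR_EXTERNAL,cv2.CHAIN_APPROX_NONE)[0],key=cv2.contourArea)
cc=c[:,0].astype(float);cc=cc[cc[:,1]>203];P=np.array([ray(w,p,.061)[:2]*1000 for p in cc]).astype(np.float32)
r=cv2.minAreaRect(P);print('wing top part',r); v=cv2.fitLine(P,cv2.DIST_L2,0,.1,.1).ravel();print(np.degrees(np.arctan2(v[1],v[0])))
for y in (201,204,207,210,213,216,219,221,222,223,224):
    x=np.where(d[y]>0)[0]
    if len(x): 
        a=ray(w,(x.min()-.5,y),.061);b=ray(w,(x.max()+.5,y),.061);print(y,x.min(),x.max(),(a[:2]*1000).round(1),(b[:2]*1000).round(1))
E
python3 cov.py
```

```text
plate ((469.6194763183594, -167.629638671875), (152.11376953125, 122.63870239257812), 8.94002628326416)
corner mean [ 0.47088933 -0.16609192] 9.256833386128525 9.118473742740607Traceback (most recent call last):
  File "cov.py", line 12, in <module>
    r=cv2.minAreaRect(P);print('wing top part',r); v=cv2.fitLine(P,cv2.DIST_L2,0,.1,.1).ravel();print(np.degrees(np.arctan2(v[1],v[0])))
cv2.error: OpenCV(4.12.0) /io/opencv/modules/imgproc/src/convhull.cpp:143: error: (-215:Assertion failed) total >= 0 && (depth == CV_32F || depth == CV_32S) in function 'convexHull'
```

```bash
sed -i 's/^c=max(cv2.findContours(d,.*$/print(S.max(2)[195:226:3,240:262])/; s/^cc=.*$//; s/^r=cv2.minAreaRect(P.*$//; s/<95)&(sat<25)/<115)\&(sat<25)/' cov.py; python3 cov.py
```

```text
plate ((469.6194763183594, -167.629638671875), (152.11376953125, 122.63870239257812), 8.94002628326416)
corner mean [ 0.47088933 -0.16609192] 9.256833386128525 9.118473742740607
[[144 144 141 129 109  90  82  83  85  86  87  86  89  94 104 127 162 192
  205 206 205 205]
 [144 140 126 105  93  96 101 103 104 104 101  97  94  98  99 100 118 157
  192 205 205 205]
 [144 141 129 109  95  96 101 103 103 103 102 101 109 130 145 138 135 161
  192 204 204 204]
 [143 144 141 135 125 113 105 102 104 104 102 100 101 117 145 168 183 195
  202 204 203 202]
 [142 141 142 143 139 127 112 103 102 103 103 101 101 114 149 185 200 201
  201 202 202 201]
 [155 154 155 155 151 142 127 110 103 102 102 102 100 105 130 168 194 200
  200 201 202 201]
 [220 219 220 220 218 210 185 144 112 102 102 102 101 101 116 153 187 199
  199 200 200 200]
 [219 218 218 219 220 218 202 165 124 103 100 101 100  99 110 145 183 201
  201 199 198 198]
 [218 218 217 217 218 219 212 185 143 111 101 101 101 101 113 147 191 217
  222 218 214 212]
 [217 217 216 216 217 218 215 199 163 122 101  99 101 101 111 139 180 211
  221 221 220 221]
 [215 216 215 214 215 216 217 214 205 193 186 189 198 205 208 211 216 219
  221 220 219 219]]
201 243 252 [ 457.4 -176.6] [ 457.4 -163.4]
204 245 252 [ 461.6 -174. ] [ 461.6 -163.3]
207 246 253 [ 465.9 -172.7] [ 465.9 -162. ]
210 247 253 [ 470.2 -171.3] [ 470.1 -162. ]
213 248 253 [ 474.5 -170. ] [ 474.5 -162. ]
216 249 254 [ 478.8 -168.7] [ 478.8 -160.6]
219 249 254 [ 483.2 -168.7] [ 483.1 -160.6]
221 249 254 [ 486.1 -168.7] [ 486.1 -160.5]
222 250 254 [ 487.6 -167.3] [ 487.5 -160.5]
223 251 251 [ 489. -166.] [ 489.  -164.6]
```

>>> {"fn": "apply_moves", "kwargs": {"deltas": [{"grip": 1,"travel": [-0.65,0,0.3],"twist": -5},{"grip": 1,"travel": [-1.29,0.01,0.9],"twist": -7},{"grip": 1,"travel": [-1.29,0.01,1.8],"twist": -7},{"grip": 1,"travel": [-1.29,0.01,2.7],"twist": -7},{"grip": 1,"travel": [-1.29,0.01,3.4],"twist": -7}]}}

```text
t: 3.17
tool_pos: [0.4705, -0.1656, 0.128]
tool_rot: [-0.0, -0.063, 0.998, 0.0]
ft_force: [0.0, -1.1, -1.1]
opening: 0.0914
grasp_force: 0.0
```

>>> {"fn": "apply_moves", "kwargs": {"deltas": [{"grip": 1,"travel": [0,0,0.5],"twist": 0},{"grip": 1,"travel": [0,0,1.0],"twist": 0},{"grip": 1,"travel": [0,0,1.4],"twist": 0},{"grip": 1,"travel": [0,0,1.79],"twist": 0},{"grip": 1,"travel": [0,0,1.79],"twist": 0}]}}

```text
t: 3.58
tool_pos: [0.4696, -0.1656, 0.0564]
tool_rot: [-0.001, -0.062, 0.998, 0.001]
ft_force: [-1.1, 0.2, -0.7]
opening: 0.0915
grasp_force: 0.0
```

Run:
```python
from h import *
P,R,s=pose();print(P,yaw(),s['t'],s['ft_force'],s['opening'])
move([.4705,-.1665,.058],187)
```

```text
[ 0.46959794 -0.16559585  0.05638054] -172.83912524201912 3.5833 [-1.06043616  0.23055942 -0.67959701] 0.09149429369713742
travel [-0.019 -0.025 -0.041] rows 0.0 twist 0.16
```

>>> {"fn": "apply_moves", "kwargs": {"deltas": [{"grip": -1,"travel": [-0.02,-0.02,-0.03],"twist": 0},{"grip": -1,"travel": [-0.02,-0.02,-0.03],"twist": 0},{"grip": -1,"travel": [-0.02,-0.02,-0.03],"twist": 0},{"grip": -1,"travel": [-0.02,-0.02,-0.03],"twist": 0},{"grip": -1,"travel": [-0.02,-0.02,-0.03],"twist": 0}]}}

```text
t: 4.0
tool_pos: [0.4718, -0.1684, 0.0603]
tool_rot: [0.001, -0.061, 0.998, -0.0]
ft_force: [-0.1, -0.9, 0.1]
opening: 0.061
grasp_force: 0.0
```

>>> {"fn": "apply_moves", "kwargs": {"deltas": [{"grip": -1,"travel": [0,0,0],"twist": 0},{"grip": -1,"travel": [0,0,0],"twist": 0},{"grip": -1,"travel": [0,0,0],"twist": 0},{"grip": -1,"travel": [0,0,0],"twist": 0},{"grip": -1,"travel": [0,0,0],"twist": 0}]}}

```text
t: 4.42
tool_pos: [0.4713, -0.1683, 0.0595]
tool_rot: [-0.0, -0.061, 0.998, 0.0]
ft_force: [0.9, 0.2, 0.8]
opening: 0.027
grasp_force: 0.0
```

>>> {"fn": "apply_moves", "kwargs": {"deltas": [{"grip": -1,"travel": [0,0,0],"twist": 0},{"grip": -1,"travel": [0,0,0],"twist": 0},{"grip": -1,"travel": [0,0,0],"twist": 0},{"grip": -1,"travel": [0,0,0],"twist": 0},{"grip": -1,"travel": [0,0,0],"twist": 0}]}}

```text
t: 4.83
tool_pos: [0.4713, -0.1682, 0.0595]
tool_rot: [-0.0, -0.061, 0.998, 0.0]
ft_force: [-0.5, -0.2, 0.0]
opening: 0.0099
grasp_force: 30.0
```

Run:
```python
from h import *
P,R,s=pose();print(P,yaw(),s['t'],s['ft_force'],s['ft_torque'],s['opening'],s['grasp_force'])
```

```text
[ 0.47130981 -0.16824757  0.05951702] -172.9616886753092 4.8333 [-0.54276738 -0.15230973  0.01443779] [0.1181595  0.08525919 0.01415052] 0.009867689988438906 29.99548316001892
```

>>> {"fn": "apply_moves", "kwargs": {"deltas": [{"grip": -1,"travel": [0,0,-0.2],"twist": 0},{"grip": -1,"travel": [0,0,-0.8],"twist": 0},{"grip": -1,"travel": [0,0,-1.6],"twist": 0},{"grip": -1,"travel": [0,0,-2.4],"twist": 0},{"grip": -1,"travel": [0,0,-3.2],"twist": 0}]}}

```text
t: 5.25
tool_pos: [0.4706, -0.168, 0.189]
tool_rot: [-0.001, -0.061, 0.998, 0.0]
ft_force: [1.4, -0.4, -4.2]
opening: 0.0098
grasp_force: 30.0
```

>>> {"fn": "apply_moves", "kwargs": {"deltas": [{"grip": -1,"travel": [0,0,-0.4],"twist": 0},{"grip": -1,"travel": [0,0,-0.4],"twist": 0},{"grip": -1,"travel": [0,0,-0.4],"twist": 0}]}}

```text
t: 5.5
tool_pos: [0.4713, -0.1682, 0.2038]
tool_rot: [0.001, -0.061, 0.998, -0.0]
ft_force: [-1.4, -0.3, -6.0]
opening: 0.0096
grasp_force: 30.0
```

Run:
```python
from h import *
import pickle
P,R,s=pose();print(P,yaw(),s['t'],s['ft_force'],s['opening'],s['grasp_force'])
w=cam('wrist');pickle.dump((w,P,R),open('wh.pkl','wb'));save(w,'held.png')
```

```text
[ 0.47130419 -0.16824213  0.20383197] -172.9652424905304 5.5 [-1.44276354 -0.28485315 -5.9547345 ] 0.009577711921069326 29.992809891700745
```

View pics/held.png

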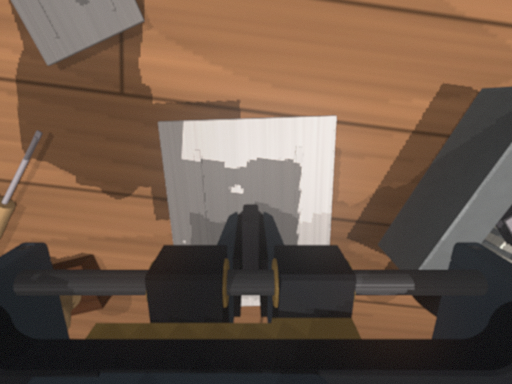

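The cover hangs level from the pads, near plate edge from (160,122) to (336,116).

Run:
```python
from h import *
import pickle
w,P,R=pickle.load(open('wh.pkl','rb')); im=w['pixels']; S=cv2.GaussianBlur(im,(3,3),0).astype(int); 
g=((S.max(2)-S.min(2))<38*np.ones(S.shape[:2])).astype(np.float32)
def tool(uv):
    X=ray(w,uv,P[2]-.0455); return (R.T@(X-P))*1000
def line(p,q,n):
    p,q,n=map(lambda v:np.array(v,float),(p,q,n)); pts=[];r=np.arange(-5,5,.2)
    for f in np.linspace(.05,.95,50):
        l=(p+f*(q-p)+r[:,None]*n).astype(np.float32)
        v=cv2.remap(g,l[None,:,0].copy(),l[None,:,1].copy(),cv2.INTER_LINEAR)[0]
        k=np.where((v[:-1]>=.5)&(v[1:]<.5))[0]
        if len(k): pts.append(tool(p+f*(q-p)+n*r[k[-1]])[:2])
    a=cv2.fitLine(np.array(pts,np.float32),cv2.DIST_HUBER,0,.1,.1).ravel()
    print(len(pts),a[2:],np.degrees(np.arctan2(a[1],a[0])).round(2)); return a[2:],a[:2]
near=line((162,122),(334,116),(0,-1));left=line((160,125),(174,240),(-1,0));right=line((336,120),(331,240),(1,0))
def X(a,b):
    t=np.linalg.solve(np.c_[a[1],-b[1]],b[0]-a[0]);return a[0]+t[0]*a[1]
A,B=X(near,left),X(near,right);print('corners tool mm',A,B,np.linalg.norm(A-B))
m=(A+B)/2;n=np.array([-(B-A)[1],(B-A)[0]]);n/=np.linalg.norm(n);n*=np.sign(-n[0])
print('center',m+75*n,'dir deg',np.degrees(np.arctan2(-n[1],-n[0])), 'side widths', [tool(u)[:2].round(1) for u in ((160,122),(336,116))])
```

```text
50 [76.53223   5.977865] 88.43
48 [ 44.536953 -61.266163] -2.18
50 [35.185345 59.296215] -2.19
corners tool mm [ 74.6573   -62.411575] [77.94917  57.662254] 120.11894
center [ 1.3314056  -0.31927896] dir deg -1.5703924 side widths [array([ 73.3, -59.9]), array([77.2, 57.6])]
```

>>> {"fn": "apply_moves", "kwargs": {"deltas": [{"grip": -1,"travel": [-0.06,0.5,0],"twist": 0},{"grip": -1,"travel": [-0.16,1.3,0],"twist": 0},{"grip": -1,"travel": [-0.26,2.1,0],"twist": 0},{"grip": -1,"travel": [-0.36,2.9,0],"twist": 0},{"grip": -1,"travel": [-0.46,3.7,0],"twist": 0}]}}

```text
t: 5.97
tool_pos: [0.47, -0.0177, 0.2015]
tool_rot: [-0.002, -0.061, 0.998, 0.0]
ft_force: [1.0, -0.4, -4.7]
opening: 0.0099
grasp_force: 30.0
```

>>> {"fn": "apply_moves", "kwargs": {"deltas": [{"grip": -1,"travel": [-0.1,0.8,0],"twist": 0},{"grip": -1,"travel": [-0.2,1.6,0],"twist": 0},{"grip": -1,"travel": [-0.3,2.4,0],"twist": 0},{"grip": -1,"travel": [-0.4,3.2,0],"twist": 0},{"grip": -1,"travel": [-0.47,3.81,0],"twist": 0}]}}

```text
t: 6.38
tool_pos: [0.4701, 0.1363, 0.2015]
tool_rot: [-0.002, -0.062, 0.998, -0.0]
ft_force: [1.1, -1.2, -5.1]
opening: 0.0096
grasp_force: 30.0
```

>>> {"fn": "apply_moves", "kwargs": {"deltas": [{"grip": -1,"travel": [0,0,0],"twist": 5},{"grip": -1,"travel": [0,0,0],"twist": 11},{"grip": -1,"travel": [0,0,0.3],"twist": 17},{"grip": -1,"travel": [0,0,0.6],"twist": 23},{"grip": -1,"travel": [0,0,0.9],"twist": 26.7}]}}

```text
t: 6.8
tool_pos: [0.4702, 0.1342, 0.1651]
tool_rot: [-0.001, 0.174, 0.985, -0.001]
ft_force: [-0.4, -0.6, -6.5]
opening: 0.0097
grasp_force: 30.0
```

>>> {"fn": "apply_moves", "kwargs": {"deltas": [{"grip": -1,"travel": [0,0,0],"twist": 0},{"grip": -1,"travel": [0,0,0],"twist": 0},{"grip": -1,"travel": [0,0,0],"twist": 0}]}}

```text
t: 7.05
tool_pos: [0.4712, 0.1343, 0.1671]
tool_rot: [-0.001, 0.17, 0.986, -0.0]
ft_force: [0.6, -0.1, -4.3]
opening: 0.0098
grasp_force: 30.0
```

Run:
```python
from h import *
P,R,s=pose();print(P,yaw(),s['t'],s['ft_force'],s['ft_torque'],s['opening'])
move([.4717,.1344,.1395],160.3)
```

```text
[0.47122139 0.13431708 0.16713143] 160.4708402256691 7.05 [ 0.60728708 -0.09507765 -4.27766611] [ 0.0630716  -0.01254575 -0.05181691] 0.00982450291723841
travel [-0.011  0.006  0.691] rows 0.7 twist 0.17
```

>>> {"fn": "apply_moves", "kwargs": {"deltas": [{"grip": -1,"travel": [-0.01,0,0.15],"twist": 0},{"grip": -1,"travel": [-0.01,0,0.3],"twist": 0},{"grip": -1,"travel": [-0.01,0,0.4],"twist": 0},{"grip": -1,"travel": [-0.01,0,0.44],"twist": 0},{"grip": -1,"travel": [-0.01,0,0.46],"twist": 0}]}}

```text
t: 7.47
tool_pos: [0.4716, 0.1342, 0.1487]
tool_rot: [-0.0, 0.171, 0.985, -0.0]
ft_force: [-0.6, 0.3, -5.5]
opening: 0.0097
grasp_force: 30.0
```

>>> {"fn": "apply_moves", "kwargs": {"deltas": [{"grip": -1,"travel": [0,0,0.02],"twist": 0},{"grip": -1,"travel": [0,0,0.02],"twist": 0},{"grip": -1,"travel": [0,0,0.02],"twist": 0}]}}

```text
t: 7.72
tool_pos: [0.4719, 0.1343, 0.1485]
tool_rot: [0.0, 0.171, 0.985, 0.0]
ft_force: [-0.5, -0.2, -4.7]
opening: 0.0099
grasp_force: 30.0
```

>>> {"fn": "apply_moves", "kwargs": {"deltas": [{"grip": -1,"travel": [0,0,0.02],"twist": 0},{"grip": -1,"travel": [0,0,0.04],"twist": 0},{"grip": -1,"travel": [0,0,0.05],"twist": 0},{"grip": -1,"travel": [0,0,0.05],"twist": 0}]}}

```text
t: 8.05
tool_pos: [0.4718, 0.1343, 0.1463]
tool_rot: [-0.0, 0.171, 0.985, -0.0]
ft_force: [-0.6, -0.0, -5.1]
opening: 0.0097
grasp_force: 30.0
```

```bash
python3 -c "
from h import *
P,R,s=pose();print(P,yaw(),s['t'],s['ft_force'],s['ft_torque'])"
```

```text
[0.47184656 0.13427779 0.14626976] 160.3342417758362 8.05 [-0.63046666 -0.03525502 -5.08284044] [-0.00290103 -0.00412564 -0.01403314]
```

It's entering freely. I'll continue down to about 1.5 mm above home.

>>> {"fn": "apply_moves", "kwargs": {"deltas": [{"grip": -1,"travel": [0,0,0.03],"twist": 0},{"grip": -1,"travel": [0,0,0.06],"twist": 0},{"grip": -1,"travel": [0,0,0.09],"twist": 0},{"grip": -1,"travel": [0,0,0.12],"twist": 0},{"grip": -1,"travel": [0,0,0.12],"twist": 0}]}}

```text
t: 8.47
tool_pos: [0.4717, 0.1342, 0.1413]
tool_rot: [-0.0, 0.171, 0.985, -0.0]
ft_force: [-0.3, 0.4, -4.8]
opening: 0.0099
grasp_force: 30.0
```

>>> {"fn": "apply_moves", "kwargs": {"deltas": [{"grip": -1,"travel": [0,0,0.02],"twist": 0},{"grip": -1,"travel": [0,0,0.04],"twist": 0},{"grip": -1,"travel": [0,0,0.05],"twist": 0},{"grip": -1,"travel": [0,0,0.05],"twist": 0}]}}

```text
t: 8.8
tool_pos: [0.4719, 0.1343, 0.1396]
tool_rot: [-0.0, 0.171, 0.985, -0.0]
ft_force: [-1.2, -1.4, -3.0]
opening: 0.0097
grasp_force: 30.0
```

>>> {"fn": "apply_moves", "kwargs": {"deltas": [{"grip": -1,"travel": [0,0,0.02],"twist": 0},{"grip": -1,"travel": [0,0,0.035],"twist": 0},{"grip": -1,"travel": [0,0,0.035],"twist": 0},{"grip": -1,"travel": [0,0,0.035],"twist": 0},{"grip": -1,"travel": [0,0,0.035],"twist": 0}]}}

```text
t: 9.22
tool_pos: [0.4719, 0.1343, 0.1382]
tool_rot: [0.0, 0.171, 0.985, 0.0]
ft_force: [-1.7, -0.6, 1.2]
opening: 0.0099
grasp_force: 30.0
```

```bash
python3 -c "
from h import *
P,R,s=pose();print(P,yaw(),s['t'],s['ft_force'],s['ft_torque'])"
```

```text
[0.47192591 0.13427905 0.13822987] 160.33473054309113 9.2167 [-1.70342208 -0.58657883  1.20865547] [-0.09755899  0.42726097 -0.03331924]
```

>>> {"fn": "apply_moves", "kwargs": {"deltas": [{"grip": -1,"travel": [0,0,0],"twist": 5},{"grip": -1,"travel": [0,0,0],"twist": 10},{"grip": -1,"travel": [0,0,0],"twist": 15},{"grip": -1,"travel": [0,0,0],"twist": 20},{"grip": -1,"travel": [0,0,0],"twist": 23.8}]}}

```text
t: 9.63
tool_pos: [0.4719, 0.1343, 0.1382]
tool_rot: [0.0, 0.372, 0.928, -0.0]
ft_force: [-1.4, -0.5, 2.6]
opening: 0.0098
grasp_force: 30.0
```

>>> {"fn": "apply_moves", "kwargs": {"deltas": [{"grip": -1,"travel": [0,0,0.03],"twist": 0},{"grip": -1,"travel": [0,0,0.06],"twist": 0},{"grip": -1,"travel": [0,0,0.09],"twist": 0},{"grip": -1,"travel": [0,0,0.09],"twist": 0},{"grip": -1,"travel": [0,0,0.09],"twist": 0}]}}

```text
t: 10.05
tool_pos: [0.4719, 0.1343, 0.1345]
tool_rot: [0.0, 0.37, 0.929, -0.0]
ft_force: [-3.0, -0.7, 3.5]
opening: 0.01
grasp_force: 30.0
```

```bash
python3 -c "
from h import *
P,R,s=pose();print(P,yaw(),s['t'],s['ft_force'],s['ft_torque'])"
```

```text
[0.47191372 0.13429836 0.13452465] 136.59989408436186 10.05 [-2.95578266 -0.68793912  3.48983524] [-0.19961463  0.51677893  0.03600411]
```

>>> {"fn": "apply_moves", "kwargs": {"deltas": [{"grip": -1,"travel": [0,0,0.03],"twist": 0},{"grip": -1,"travel": [0,0,0.06],"twist": 0},{"grip": -1,"travel": [0,0,0.09],"twist": 0},{"grip": -1,"travel": [0,0,0.09],"twist": 0},{"grip": -1,"travel": [0,0,0.09],"twist": 0}]}}

```text
t: 10.47
tool_pos: [0.4719, 0.1343, 0.1309]
tool_rot: [0.0, 0.37, 0.929, 0.0]
ft_force: [-2.6, -1.4, 6.4]
opening: 0.0102
grasp_force: 30.0
```

```bash
python3 -c "
from h import *
P,R,s=pose();print(P,yaw(),s['t'],s['ft_force'],s['ft_torque'])"
```

```text
[0.4719296  0.13428493 0.13088835] 136.55325892428067 10.4667 [-2.5595857  -1.37609311  6.4348853 ] [-0.21044397  0.64950777  0.10774388]
```

>>> {"fn": "apply_moves", "kwargs": {"deltas": [{"grip": -1,"travel": [0,0,0.04],"twist": 0},{"grip": -1,"travel": [0,0,0.08],"twist": 0},{"grip": -1,"travel": [0,0,0.12],"twist": 0},{"grip": -1,"travel": [0,0,0.155],"twist": 0},{"grip": -1,"travel": [0,0,0.155],"twist": 0}]}}

```text
t: 10.88
tool_pos: [0.472, 0.1343, 0.1247]
tool_rot: [0.0, 0.37, 0.929, 0.0]
ft_force: [-3.4, -0.5, 9.6]
opening: 0.0097
grasp_force: 30.0
```

```bash
python3 -c "
from h import *
P,R,s=pose();print(P,yaw(),s['t'],s['ft_force'],s['ft_torque'])"
```

```text
[0.47195731 0.13431508 0.12469164] 136.55604018657476 10.8833 [-3.43611468 -0.50522686  9.64348073] [-0.22284428  0.80003878  0.03518246]
```

>>> {"fn": "apply_moves", "kwargs": {"deltas": [{"grip": -1,"travel": [0,0,0.008],"twist": 4},{"grip": -1,"travel": [0,0,0.008],"twist": 8},{"grip": -1,"travel": [0,0,0.008],"twist": 12},{"grip": -1,"travel": [0,0,0.008],"twist": 16},{"grip": -1,"travel": [0,0,0.008],"twist": 20}]}}

```text
t: 11.3
tool_pos: [0.4719, 0.1343, 0.1245]
tool_rot: [0.0, 0.527, 0.85, -0.0]
ft_force: [-4.2, -1.3, 8.3]
opening: 0.0098
grasp_force: 30.0
```

```bash
python3 -c "
from h import *
P,R,s=pose();print(P,yaw(),s['t'],s['ft_force'],s['ft_torque'],s['qpos'])"
```

```text
[0.47192913 0.13429019 0.12453651] 116.35899582417343 11.3 [-4.23038484 -1.26684007  8.33021405] [-0.32192189  0.87526898  0.04567971] [ 2.29745880e-01  2.29738357e-01  2.19681704e+00 -6.69760965e-05
  7.15051131e-01 -2.30254813e-01]
```

>>> {"fn": "apply_moves", "kwargs": {"deltas": [{"grip": -1,"travel": [0,0,0],"twist": 5},{"grip": -1,"travel": [0,0,0],"twist": 10},{"grip": -1,"travel": [0,0,0],"twist": 15},{"grip": -1,"travel": [0,0,0],"twist": 20},{"grip": -1,"travel": [0,0,0],"twist": 25}]}}

```text
t: 11.72
tool_pos: [0.4719, 0.1343, 0.1246]
tool_rot: [0.0, 0.699, 0.715, 0.0]
ft_force: [-2.9, -0.4, 9.7]
opening: 0.0099
grasp_force: 30.0
```

>>> {"fn": "apply_moves", "kwargs": {"deltas": [{"grip": -1,"travel": [0,0,0],"twist": 5},{"grip": -1,"travel": [0,0,0],"twist": 10},{"grip": -1,"travel": [0,0,0],"twist": 15},{"grip": -1,"travel": [0,0,0],"twist": 20},{"grip": -1,"travel": [0,0,0],"twist": 25}]}}

```text
t: 12.13
tool_pos: [0.4719, 0.1343, 0.1245]
tool_rot: [-0.0, 0.837, 0.547, -0.0]
ft_force: [-4.7, -0.9, 9.9]
opening: 0.0099
grasp_force: 30.0
```

>>> {"fn": "apply_moves", "kwargs": {"deltas": [{"grip": -1,"travel": [0,0,0],"twist": 5},{"grip": -1,"travel": [0,0,0],"twist": 10},{"grip": -1,"travel": [0,0,0],"twist": 15},{"grip": -1,"travel": [0,0,0],"twist": 19},{"grip": -1,"travel": [0,0,0],"twist": 19}]}}

```text
t: 12.55
tool_pos: [0.4719, 0.1343, 0.1245]
tool_rot: [-0.0, 0.916, 0.401, -0.0]
ft_force: [-4.4, -0.5, 8.0]
opening: 0.0095
grasp_force: 30.0
```

```bash
python3 -c "
from h import *
P,R,s=pose();print(P,yaw(),s['t'],s['ft_force'],s['ft_torque'])"
```

```text
[0.47186886 0.13431401 0.12452514] 47.282273833225304 12.55 [-4.39382163 -0.54300354  8.03575339] [-0.35954657  1.00056641 -0.06677298]
```

>>> {"fn": "apply_moves", "kwargs": {"deltas": [{"grip": -1,"travel": [0,0,0],"twist": 1},{"grip": -1,"travel": [0,0,0],"twist": 2},{"grip": -1,"travel": [0,0,0],"twist": 2.5},{"grip": -1,"travel": [0,0,0],"twist": 2.5}]}}

```text
t: 12.88
tool_pos: [0.4719, 0.1343, 0.1245]
tool_rot: [-0.0, 0.924, 0.383, -0.0]
ft_force: [-3.3, -1.3, 8.3]
opening: 0.0097
grasp_force: 30.0
```

```bash
python3 -c "
from h import *
P,R,s=pose();print(P,yaw(),s['t'],s['ft_force'],s['ft_torque'])"
```

```text
[0.47189988 0.13429279 0.12453601] 45.01601360326461 12.8833 [-3.30774064 -1.31165921  8.30629507] [-0.28887056  0.98318716  0.0382742 ]
```

>>> {"fn": "apply_moves", "kwargs": {"deltas": [{"grip": -1,"travel": [0,0,-0.02],"twist": 0},{"grip": -1,"travel": [0,0,-0.04],"twist": 0},{"grip": -1,"travel": [0,0,-0.06],"twist": 0},{"grip": -1,"travel": [0,0,-0.075],"twist": 0},{"grip": -1,"travel": [0,0,-0.075],"twist": 0}]}}

```text
t: 13.3
tool_pos: [0.4719, 0.1343, 0.1276]
tool_rot: [-0.0, 0.924, 0.383, -0.0]
ft_force: [-4.4, -1.2, 7.9]
opening: 0.0098
grasp_force: 30.0
```

```bash
python3 -c "
from h import *
P,R,s=pose();print(P,yaw(),s['t'],s['ft_force'],s['ft_torque'])"
```

```text
[0.47188122 0.13430631 0.12757482] 45.04936113199078 13.3 [-4.40572747 -1.22627867  7.9322375 ] [-0.24625453  0.92330535  0.01699327]
```

The force still follows the spring at about 11.5 mm, so the pin is rising into the notch. I'll ease up to 10 mm and open.

>>> {"fn": "apply_moves", "kwargs": {"deltas": [{"grip": -1,"travel": [0,0,-0.015],"twist": 0},{"grip": -1,"travel": [0,0,-0.03],"twist": 0},{"grip": -1,"travel": [0,0,-0.03],"twist": 0}]}}

```text
t: 13.55
tool_pos: [0.4719, 0.1343, 0.1287]
tool_rot: [-0.0, 0.924, 0.383, 0.0]
ft_force: [-4.2, -0.6, 6.6]
opening: 0.01
grasp_force: 30.0
```

>>> {"fn": "apply_moves", "kwargs": {"deltas": [{"grip": -0.4,"travel": [0,0,0],"twist": 0},{"grip": -0.4,"travel": [0,0,0],"twist": 0},{"grip": -0.4,"travel": [0,0,0],"twist": 0},{"grip": -0.4,"travel": [0,0,0],"twist": 0},{"grip": -0.4,"travel": [0,0,0],"twist": 0}]}}

```text
t: 13.97
tool_pos: [0.4719, 0.1343, 0.1286]
tool_rot: [0.0, 0.924, 0.383, 0.0]
ft_force: [1.3, 1.2, 0.3]
opening: 0.0273
grasp_force: 0.0
```

>>> {"fn": "apply_moves", "kwargs": {"deltas": [{"grip": -0.4,"travel": [0,0,-0.5],"twist": 0},{"grip": -0.4,"travel": [0,0,-1.2],"twist": 0},{"grip": 0,"travel": [0,0,-2],"twist": 0},{"grip": 0,"travel": [0,0,-2.8],"twist": 0},{"grip": 0,"travel": [0,0,-3.6],"twist": 0}]}}

```text
t: 14.38
tool_pos: [0.4716, 0.1342, 0.2741]
tool_rot: [-0.0, 0.924, 0.383, -0.0]
ft_force: [0.3, -0.3, 0.1]
opening: 0.0439
grasp_force: 0.0
```

>>> {"fn": "apply_moves", "kwargs": {"deltas": [{"grip": 0,"travel": [0,0,-0.4],"twist": 0},{"grip": 0,"travel": [0,0,-0.4],"twist": 0},{"grip": 0,"travel": [0,0,-0.4],"twist": 0}]}}

```text
t: 14.63
tool_pos: [0.4721, 0.1343, 0.289]
tool_rot: [0.0, 0.924, 0.383, 0.001]
ft_force: [-0.8, 0.6, -0.5]
opening: 0.0457
grasp_force: 0.0
```

Run:
```python
from h import *
b=cam('scene');w=cam('wrist');t=cam('top')
u,v=proj(b,[.4705,.1345,.1]).astype(int)
k=cv2.resize(b['pixels'][v-45:v+45,u-55:u+55,::-1],(396,324),interpolation=cv2.INTER_CUBIC)
k2=cv2.resize(w['pixels'][:,:,::-1],(404,324));cv2.imwrite('pics/end.png',np.hstack([k,k2]))
# expected wing-top ends in scene crop for push 10 mm vs 0, 13
for z in (.141,.131,.128): print(z,[((proj(b,[.4705+s*.021*np.cos(np.radians(45)),.1345+s*.021*np.sin(np.radians(45)),z])-[u-55,v-45])*3.6).round(0) for s in(-1,1)])
print(pose()[0],pose()[2]['t'])
```

```text
0.141 [array([202., 120.]), array([206., 147.])]
0.131 [array([202., 128.]), array([205., 155.])]
0.128 [array([202., 130.]), array([205., 158.])]
[0.47118875 0.13411733 0.28715505] 14.7833
```

View pics/end.png

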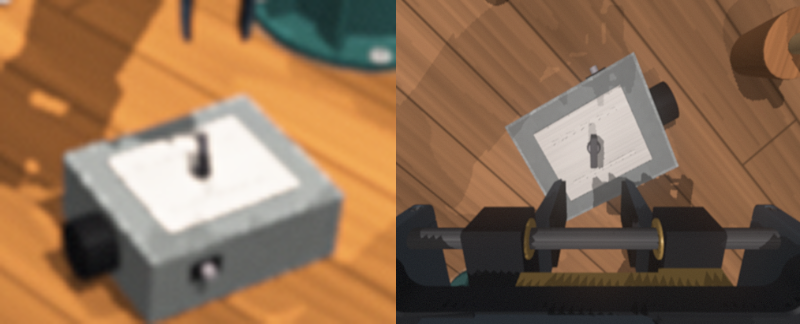

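The final view shows the cover flat and aligned on the box, its wing low and turned across it. The stud stayed in after release, and nothing is touching it.

```bash
python3 -c "
from rig import arm
print(arm.job_done())"
```

```text
the job is handed in; nothing more can be done
None
```

I put the cover on the dust-filter box, locked its stud in the catch and let go, then handed the job in at about 15 s of the 72 s allowed; the hand-in reported no verdict, and I judged the lock from the spring force as the stud rose to about 10.5 mm.

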